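# Try the black soap pump on the bathroom ledge

### The arm

A 7-joint arm with a two-finger parallel gripper is mounted at the origin on the work surface. World frame = base frame: x ahead of the robot, y to its left, z up, the work surface at z = 0. Lengths are in m, angles in rad, forces in N, time in s.
With the tool pointing down it reaches from about 0.425 to 0.95 m from the base axis. Payload 16.7 kg.
Tool frame: the origin (TCP) lies midway between the tips of the shut fingers; the grasp point (between the pads) lies 19 mm behind it (ctrl.pinch_z is the distance from the TCP to the grasp point, in m); z points along the fingers, y is the line along which they close (so a half turn about z gives the same grasp; the last joint's range is limited). The gripper opens to 94 mm and grips with 3 to 60 N. Pads are 16 mm wide; open, the fingers measure 119 mm over their backs; the gripper's body (75 mm by 177 mm) begins 78 mm behind the grasp point.
Start: joints at [1.077, 0.426, 0.074, 1.606, -0.034, 1.111, -0.067], TCP at [0.228, -0.635, 0.205] pointing down, gripper open.
Joint ranges: [-2.85, 2.85], [-0.5, 2.14], [-1.23, 1.37], [0.21, 2.46], [-1.02, 4.16], [0.16, 2.05], [-2.73, 2.73]. Speed limits (rad/s): [1.89, 1.89, 2.39, 2.39, 3.01, 3.01, 3.01].

### API

Orientations are given as a unit quaternion [x, y, z, w].
In Python, from station import ctrl gives the robot as it stands.
- The arm moves only by the tool servo_tool, never from a script. Its argument "targets" is a list of rows, each a list of 4 numbers: the shift along the tool's x, y, z in m, then the turn about the tool's z in rad. In form: [[x, y, z, turn], ...]. A call has 1 to 5 rows; each row shifts and turns the commanded pose from where the row before left it, along the tool's axes as they then stand; what a row does not reach is not made up. A row lasts 1/10 s, in which the tool goes at most 50 mm and 8.59 degrees, less where a joint would pass 70% of its speed; a pose out of reach is approached as far as the arm can. A call with a gripper value outside its range is refused whole. "grip" is the finger opening in m, from 0 to 0.094, set as the call begins (left out, the last holds). The fingers move at their own pace and stop on an object; the grip force is fixed at half the most. Time passes only in rows, so rows that do not move let the fingers close. It gives the time, the measured TCP pose, the force, the opening and the grip force at its end, in the units of the state.
- ctrl.observe(): the state, without advancing time (a new reading comes with each control period).
- ctrl.grab_frame(name): name is "scene" or "top" or "wrist"; returns a dict with "color" (480x640x3 uint8, blue, green, red), "fx", "fy", "cx", "cy" (pixels), "R" (3x3) and "t" (3): a world point X has camera coordinates R X + t. Camera axes: x right, y down, z forward; pixel columns grow to the right and rows downward; lengths in m; the calibration is good to about 2 mm. A picture is of the moment at which its call begins. There is no depth.
- ctrl.job_done(): hands the job in; it is judged then, once.
The state is a dict: "time_s": time; "q": joint angles; "qvel": joint speeds; "joint_efforts": joint torques, N m; "ee_pos": TCP position; "orientation": TCP orientation; "force": force on the tool from outside, world axes, zero at the start; "moment": the same for the moment, N m; "finger_gap": finger opening in m; "grasp_force": force on a finger pad.
Only numpy, scipy, OpenCV 4.12 (cv2) and the standard library are available. Lean on these libraries where they do the work, as an engineer would, in place of code of your own. Each camera call takes 0.05 s, during which the arm holds its last target. There are 200 camera calls.

### The job

Check that the matte black soap pump on the ledge works: press its head all the way down to its stop, hold it there for about half a second, then let it spring back up. Leave the black bottle standing upright where it is; do not press the white dispenser, and leave it and the blue soap dish where they stand.

Things in the scene. Friction and masses are not known exactly. Their poses are not given: they have to be found in the camera images.
- black_pump: Matte black pump dispenser, the one to press. Round bottle, 72 mm across, loose, upright; collar top at 140 mm. On its axis the plunger head: a flat disc 36 mm across, its top 176 mm above the ledge when up. A 9 mm spout runs from it along +x to 58 mm, 4 mm below its top. Origin: centre of the underside, z up. 0.3 to 0.6 kg; stands firm if pressed near the head's centre.
- black_plunger (a joint): Downward travel of the black pump's head in m: 0 when fully up, 0.018 at the stop. A spring lifts it: it starts to move at about 3 N, the stop is reached at about 8.5 N; it returns by itself when released.
- white_pump: White pump dispenser, bystander of the same shape. Round bottle, 72 mm across, loose, upright; collar top at 140 mm. On its axis the plunger head: a flat disc 36 mm across, its top 176 mm above the ledge when up. A 9 mm spout runs from it along +x to 58 mm, 4 mm below its top. Origin: centre of the underside, z up.
- soap_dish: Bystander: oval blue ceramic dish, 138 mm (its x) by 94 mm, 18 mm high, loose, with a cream bar of soap lying in it, top 30 mm above the ledge. Origin: centre of its underside.
There are look-alikes about, which are no part of the job. Of the things shaped like the black_pump, the black one is meant.

How it is judged:
By the outcome, as a careful person would: the job done as asked, in the order asked, and still so for the second after the job is handed in, with the robot touching nothing.
It also fails if it takes over 26 s, if anything falls off the work surface, if the arm or the gripper's body presses on something with over 40 N, if the wrist force passes 120 N, or if a joint passes its speed limit or range.

## Working session

There is one attempt and no reset: what is moved stays moved. The work goes in short steps, Python scripts to look and compute and a tool call to move; the robot and the scene stay as the last step left them, time stands still between calls to the robot, and variables do not carry over. Pictures are saved under pics/ and viewed, at most 10 in all, crops included, and the job is handed in when it is done.

Besides the shell and the picture viewer there is one more tool, called after "Emit:" by a JSON object that holds its "api" and its "payload". servo_tool: Moves the arm, as the interface text tells. Its arguments: {"type":"object","properties":{"targets":{"type":"array"},"grip":{"type":"number"}},"required":["targets"]}

```bash
mkdir -p pics; python3 - <<'E'
from station import ctrl
import cv2,numpy as np,pickle
fs={}
for n in("scene","top"):
    f=ctrl.grab_frame(n);fs[n]=f;cv2.imwrite(f"pics/{n}0.png",f["color"])
pickle.dump(fs,open("f0.pkl","wb"))
o=ctrl.observe();print(o["time_s"],o["ee_pos"],o["orientation"],o["force"],o["finger_gap"])
E
```

```text
0.1 [ 0.22799565 -0.63490598  0.20483601] [ 9.85177793e-01  1.71535375e-01 -1.41515688e-04 -5.58500371e-04] [ 0.09888214 -0.78535844 -1.12389803] 0.09414076082106365
```

View pics/scene0.png

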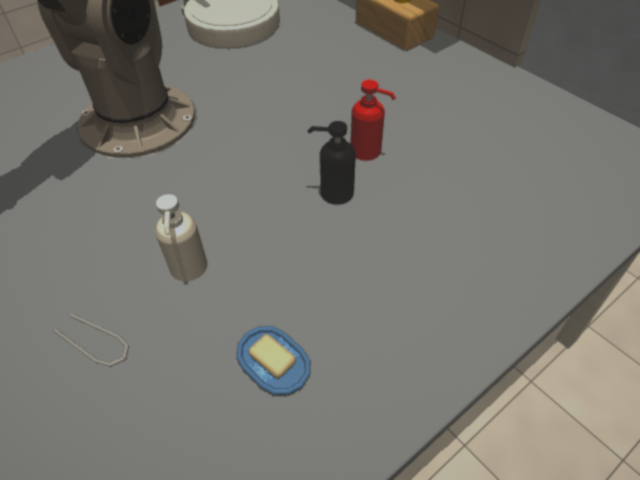

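View pics/top0.png

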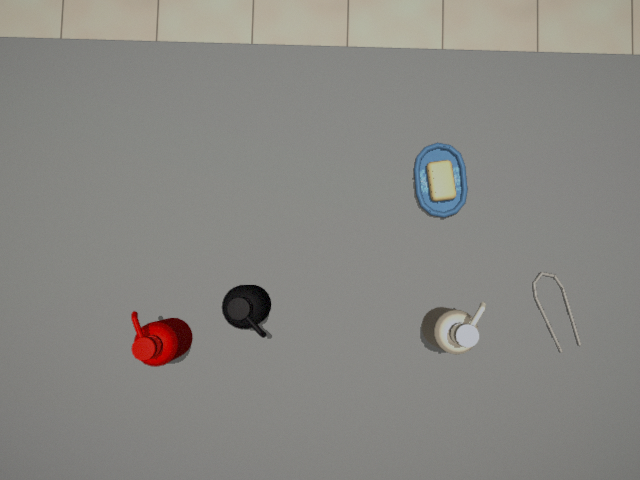

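The scene shows three pump-shaped things. In the top view their heads are at red (145,348), black (238,308) and white (466,335). The black one fits the description, being matte black, while the red one is a look-alike. The dish is at (441,180). I'll confirm in a crop and compute positions.

```bash
cat > h.py <<'E'
import numpy as np
def ray(f,u,v,z):
    R=np.array(f["R"]);t=np.array(f["t"]).ravel();c=-R.T@t
    d=R.T@[(u-f["cx"])/f["fx"],(v-f["cy"])/f["fy"],1.]
    return c+d*(z-c[2])/d[2]
def proj(f,X):
    p=np.array(f["R"])@X+np.array(f["t"]).ravel()
    return np.array([f["fx"]*p[0]/p[2]+f["cx"],f["fy"]*p[1]/p[2]+f["cy"]])
E
python3 - <<'E'
import pickle,cv2,numpy as np
from h import *
fs=pickle.load(open("f0.pkl","rb"))
a=cv2.resize(fs["top"]["color"][270:350,200:300],None,fx=6,fy=6,interpolation=cv2.INTER_CUBIC)
a=cv2.convertScaleAbs(a,alpha=2,beta=20)
cv2.imwrite("pics/crop.png",a)
for n,p in dict(black=(238,308),red=(145,348),white=(466,335)).items(): print(n,ray(fs["top"],*p,.176).round(3))
print("dish",ray(fs["top"],441,180,.018).round(3)); print("scene black",ray(fs["scene"],338,129,.176).round(3))
E
```

```text
black [0.513 0.208 0.176]
red [0.451 0.344 0.176]
white [ 0.482 -0.134  0.176]
dish [ 0.746 -0.13   0.018]
scene black [0.52  0.202 0.176]
```

View pics/crop.png

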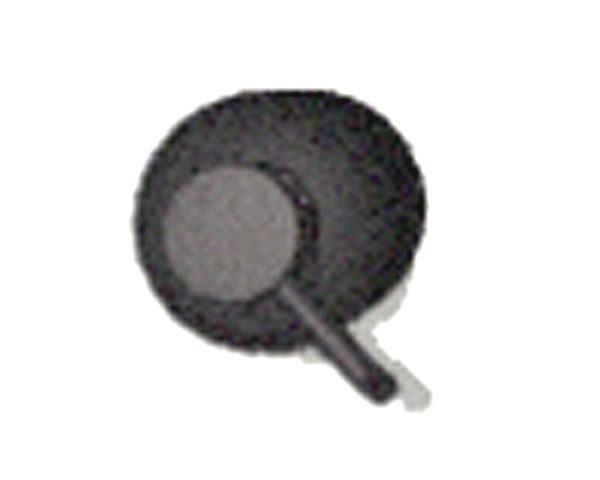

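The crop confirms a black head disc centred at about (238.2,308.4) with its spout toward the lower right. It is the black pump, head at about (0.514, 0.207). I'll go there by way of (0.50,-0.30) at z 0.28 with the fingers shut.

Emit:
{"api": "servo_tool", "payload": {"targets": [[0.037,-0.022,-0.0075,0],[0.037,-0.022,-0.0075,0],[0.037,-0.022,-0.0075,0],[0.037,-0.022,-0.0075,0],[0.037,-0.022,-0.0075,0]], "grip": 0}}

```text
time_s: 0.6
ee_pos: [0.3658, -0.4676, 0.2431]
orientation: [0.985, 0.171, -0.0, -0.0]
force: [0.4, -0.1, 0.2]
finger_gap: 0.0573
grasp_force: 0.0
```

Emit:
{"api": "servo_tool", "payload": {"targets": [[0.037,-0.022,-0.0075,0],[0.037,-0.022,-0.0075,0],[0.037,-0.022,-0.0075,0],[0.037,-0.022,-0.0075,0],[0.037,-0.022,-0.0075,0]]}}

```text
time_s: 1.1
ee_pos: [0.5027, -0.3016, 0.2807]
orientation: [0.985, 0.172, -0.0, -0.0]
force: [0.6, -0.2, -0.1]
finger_gap: 0.017
grasp_force: 0.0
```

Emit:
{"api": "servo_tool", "payload": {"targets": [[0.015,-0.04,0,0],[0.015,-0.04,0,0],[0.015,-0.04,0,0],[0.015,-0.04,0,0],[0.015,-0.04,0,0]]}}

```text
time_s: 1.6
ee_pos: [0.5045, -0.0879, 0.2804]
orientation: [0.985, 0.171, -0.0, 0.0]
force: [0.7, 0.1, 0.4]
finger_gap: 0.0006
grasp_force: 0.0
```

Emit:
{"api": "servo_tool", "payload": {"targets": [[0.015,-0.04,0,0],[0.015,-0.04,0,0],[0.015,-0.04,0,0],[0.015,-0.04,0,0],[0,0,0,0]]}}

```text
time_s: 2.1
ee_pos: [0.5067, 0.0871, 0.2805]
orientation: [0.985, 0.175, 0.0, -0.001]
force: [-0.5, -0.4, -0.5]
finger_gap: 0.0003
grasp_force: 0.0
```

```bash
python3 - <<'E'
from station import ctrl
import cv2,pickle
from h import *
f=ctrl.grab_frame("wrist");pickle.dump(f,open("w.pkl","wb"));cv2.imwrite("pics/w1.png",f["color"])
print(ctrl.observe()["ee_pos"],proj(f,np.array([.514,.207,.176])))
E
```

```text
[0.5069419  0.08404501 0.2803349 ] [167.14680782 178.9941861 ]
```

View pics/w1.png

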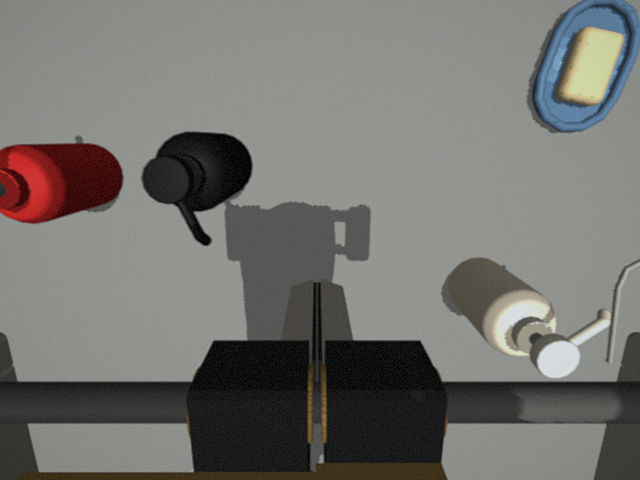

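The wrist view shows the black head at (167,180). My estimate projects to (167,179), so they agree. Moving above it.

Emit:
{"api": "servo_tool", "payload": {"targets": [[0.012,-0.028,0,0],[0.012,-0.028,0,0],[0.012,-0.028,0.02,0],[0.012,-0.029,0.03,0],[0,0,0.02,0]]}}

```text
time_s: 2.65
ee_pos: [0.5136, 0.2068, 0.2087]
orientation: [0.985, 0.173, -0.001, -0.001]
force: [0.6, 0.9, 0.2]
finger_gap: 0.0004
grasp_force: 0.0
```

Emit:
{"api": "servo_tool", "payload": {"targets": [[0,0,0,0],[0,0,0,0],[0,0,0,0]]}}

```text
time_s: 2.95
ee_pos: [0.5152, 0.2029, 0.2118]
orientation: [0.985, 0.171, 0.001, 0.0]
force: [0.4, 0.3, 0.0]
finger_gap: 0.0006
grasp_force: 0.0
```

```bash
python3 - <<'E'
from station import ctrl
import cv2
from h import *
o=ctrl.observe();print(o["time_s"],o["ee_pos"],o["orientation"],o["force"],o["q"])
f=ctrl.grab_frame("wrist");g=ctrl.grab_frame("scene")
u,v=map(int,proj(g,np.array([.514,.207,.12])))
c=cv2.resize(g["color"][v-75:v+75,u-65:u+65],(520,600),interpolation=cv2.INTER_CUBIC)
cv2.imwrite("pics/s2.png",cv2.convertScaleAbs(c,alpha=1.8,beta=10))
E
```

```text
2.95 [0.51522891 0.20294976 0.21176214] [9.85330959e-01 1.70652683e-01 7.48757845e-04 3.95406638e-05] [0.39263733 0.29500001 0.04393134] [-0.0738063   0.25970068 -0.49243102  1.84901604  0.13992052  1.06538743
 -1.84789304]
```

View pics/s2.png

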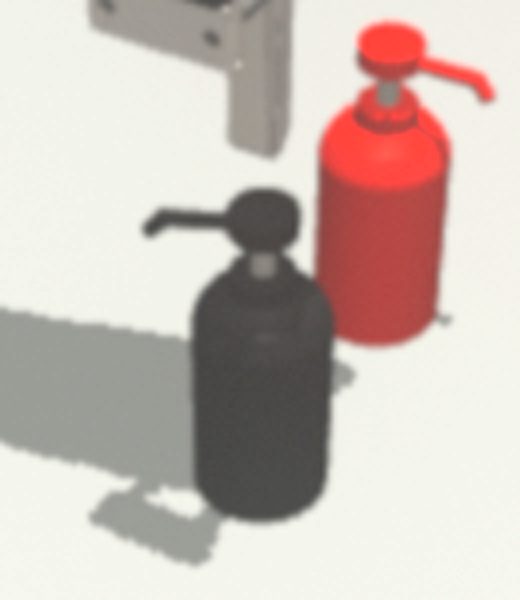

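The shut fingers hang just over the black head and clear of the red bottle. I'll correct by 4 mm in y and descend.

Emit:
{"api": "servo_tool", "payload": {"targets": [[0.001,-0.004,0.006,0],[0,0,0.006,0],[0,0,0.006,0],[0,0,0.006,0],[0,0,0.004,0]]}}

```text
time_s: 3.55
ee_pos: [0.5138, 0.2078, 0.1817]
orientation: [0.985, 0.172, -0.0, 0.0]
force: [0.0, -0.1, -0.4]
finger_gap: 0.0001
grasp_force: 0.0
```

Emit:
{"api": "servo_tool", "payload": {"targets": [[0,0,0.002,0],[0,0,0.002,0],[0,0,0.002,0],[0,0,0.002,0],[0,0,0.002,0]]}}

```text
time_s: 4.05
ee_pos: [0.5142, 0.208, 0.1727]
orientation: [0.985, 0.171, 0.0, -0.0]
force: [-0.8, -0.9, 4.0]
finger_gap: 0.0005
grasp_force: 2.0
```

Contact at about the expected height: 4 N and 3 mm down.

Emit:
{"api": "servo_tool", "payload": {"targets": [[0,0,0.003,0],[0,0,0.003,0],[0,0,0.003,0],[0,0,0.002,0],[0,0,0.002,0]]}}

```text
time_s: 4.55
ee_pos: [0.5142, 0.2081, 0.1596]
orientation: [0.985, 0.172, 0.0, -0.0]
force: [-0.9, -1.2, 6.5]
finger_gap: 0.0003
grasp_force: 3.9
```

Emit:
{"api": "servo_tool", "payload": {"targets": [[0,0,0.001,0],[0,0,0.001,0],[0,0,0.001,0],[0,0,0,0]]}}

```text
time_s: 4.95
ee_pos: [0.515, 0.2086, 0.1581]
orientation: [0.985, 0.171, 0.001, -0.0]
force: [-3.5, -2.5, 23.0]
finger_gap: 0.0004
grasp_force: 12.2
```

The head is at its stop: 23 N with z at 0.158. Holding 0.5 s.

Emit:
{"api": "servo_tool", "payload": {"targets": [[0,0,0,0],[0,0,0,0],[0,0,0,0],[0,0,0,0],[0,0,0,0]]}}

```text
time_s: 5.45
ee_pos: [0.5149, 0.2085, 0.1581]
orientation: [0.985, 0.172, 0.001, -0.0]
force: [-3.7, -1.9, 24.1]
finger_gap: 0.0004
grasp_force: 12.4
```

Emit:
{"api": "servo_tool", "payload": {"targets": [[0,0,-0.003,0],[0,0,-0.005,0],[0,0,-0.006,0],[0,0,-0.008,0],[0,0,-0.01,0]]}}

```text
time_s: 5.95
ee_pos: [0.5137, 0.2078, 0.1886]
orientation: [0.985, 0.172, -0.0, 0.0]
force: [0.3, 0.5, -0.2]
finger_gap: 0.0005
grasp_force: 0.0
```

Emit:
{"api": "servo_tool", "payload": {"targets": [[0,0,-0.02,0],[0,0,-0.03,0],[0,0,-0.02,0],[0,0,0,0],[0,0,0,0]]}}

```text
time_s: 6.45
ee_pos: [0.5139, 0.2079, 0.2587]
orientation: [0.985, 0.171, 0.0, 0.0]
force: [0.3, 0.2, -0.9]
finger_gap: 0.0006
grasp_force: 0.0
```

```bash
python3 - <<'E'
from station import ctrl
import cv2
from h import *
g=ctrl.grab_frame("scene");o=ctrl.observe();print(o["time_s"],o["ee_pos"],o["force"])
u,v=map(int,proj(g,np.array([.514,.207,.12])))
c=cv2.resize(g["color"][v-75:v+75,u-65:u+65],(520,600),interpolation=cv2.INTER_CUBIC)
cv2.imwrite("pics/s3.png",cv2.convertScaleAbs(c,alpha=1.8,beta=10))
E
```

```text
6.5 [0.51365628 0.20775496 0.25801838] [-0.59519938 -0.29599898 -1.3795507 ]
```

View pics/s3.png

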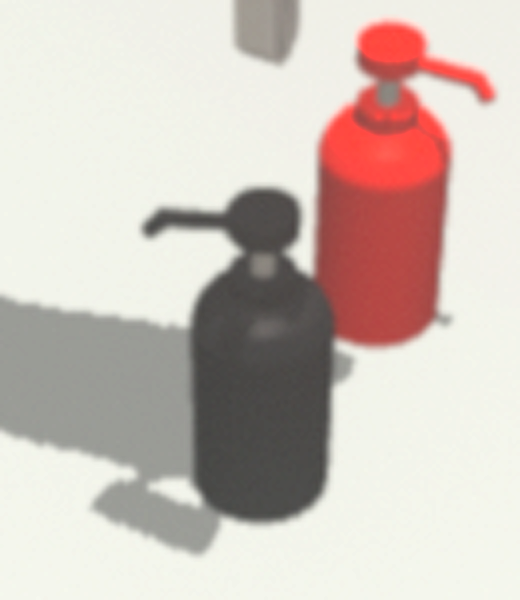

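The black bottle stands where it was, its head fully up at (263,215) in the crop as before, and the gripper is clear of it.

```bash
python3 -c "
from station import ctrl
print(ctrl.job_done())"
```

```text
the job is handed in; nothing more can be done
None
```

I pressed the black pump's head to its stop (TCP z 0.158, about 23 N) and held it for about 0.5 s. On release it sprang fully back up with the bottle unmoved, and I handed the job in at about 6.5 s with the other objects untouched.

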